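Tare the dispensary balance and print the zero ticket

TASK

Get the dispensary balance ready for weighing by tapping three keys in this order: the balance's power key (the round one at the left end of its key row), its tare key (the long bar at the right end), which zeroes out the empty steel bowl on the pan, then the print key on the ticket printer beside it (the large bar, not the small round feed key), which records the zero. Tap each gently with the fingertips, well down, and let it come back up before the next. Press no other key, keep off the pan and the bowl, leave everything else where it stands, and finish with the hand clear.

Things in the scene. Friction and masses are not known exactly. Their poses are not given: they have to be found in the camera images.
- balance: Bench balance, cream housing, fixed, 300 (x) by 210 (y) mm, rear 60 mm high, pan top 74 mm. Origin: centre of its underside; -x is the front, y the operator's left. It stands left or right of the printer. On its grey sloping front panel, one row of keys at x -122 mm: power y +74, mode +34, unit +2, tare -55 mm; tops about 45 mm high. Display window behind them.
- pan: Round steel weighing pan, 150 mm across and 6 mm thick, on the rear of the balance; not to be touched. Origin: centre of its underside, 68 mm above the worktop, at x +60 mm in the balance's frame.
- printer: Ticket printer, grey, fixed, 180 (x) by 116 (y) mm, 60 mm high from x -17 mm on; rounded roll cover (x +12 to +80 mm) 82 mm high. Origin: centre of its underside; -x is the front, y the operator's left. On its dark sloping front panel two keys at x -56 mm: print (wide bar) y +20, feed (small disc) y -36 mm; tops about 46 mm high.
- power_key (a joint): Spring key, travel 5 mm, 7 mm proud of its panel. Joint: 0 m up, grows as pressed, 0.005 m at the hard stop; it starts to give at 1 N, needs 3.5 N at half travel and 6 N at the stop, and springs back up by itself. Made for light taps: a push of 25 N is too rough. Power: round, 20 mm across.
- power_key_top (a point): Point at the centre of the top face of the power key (moves with it). Its z is the panel's normal: the panel slopes 10 degrees, rising away from the operator, so the top face is nearly level.
- tare_key (a joint): Spring key, travel 5 mm, 7 mm proud of its panel. Joint: 0 m up, grows as pressed, 0.005 m at the hard stop; it starts to give at 1 N, needs 3.5 N at half travel and 6 N at the stop, and springs back up by itself. Made for light taps: a push of 25 N is too rough. Tare: bar, 20 (front to back) by 50 mm.
- tare_key_top (a point): Point at the centre of the top face of the tare key (moves with it). Its z is the panel's normal: the panel slopes 10 degrees, rising away from the operator, so the top face is nearly level.
- print_key (a joint): Spring key, travel 5 mm, 7 mm proud of its panel. Joint: 0 m up, grows as pressed, 0.005 m at the hard stop; it starts to give at 1 N, needs 3.5 N at half travel and 6 N at the stop, and springs back up by itself. Made for light taps: a push of 25 N is too rough. Print: bar on the printer, 20 (front to back) by 40 mm.
- print_key_top (a point): Point at the centre of the top face of the print key (moves with it). Its z is the panel's normal: the panel slopes 10 degrees, rising away from the operator, so the top face is nearly level.
- mode_key (a joint): Spring key, travel 5 mm, 7 mm proud of its panel. Joint: 0 m up, grows as pressed, 0.005 m at the hard stop; it starts to give at 1 N, needs 3.5 N at half travel and 6 N at the stop, and springs back up by itself. Made for light taps: a push of 25 N is too rough. Mode: 16 by 20 mm, second from the left in the balance's row; not to be pressed.
- unit_key (a joint): Spring key, travel 5 mm, 7 mm proud of its panel. Joint: 0 m up, grows as pressed, 0.005 m at the hard stop; it starts to give at 1 N, needs 3.5 N at half travel and 6 N at the stop, and springs back up by itself. Made for light taps: a push of 25 N is too rough. Unit: 16 by 20 mm, third from the left in the balance's row; not to be pressed.
- feed_key (a joint): Spring key, travel 5 mm, 7 mm proud of its panel. Joint: 0 m up, grows as pressed, 0.005 m at the hard stop; it starts to give at 1 N, needs 3.5 N at half travel and 6 N at the stop, and springs back up by itself. Made for light taps: a push of 25 N is too rough. Feed: round, 14 mm across, on the printer; not to be pressed.
- bowl: Empty steel weighing bowl, 92 mm across the rim, 32 mm high, 120 g or so, loose in about the middle of the pan. Origin: centre of its underside, 74 mm above the worktop.
- jar: White ointment jar, 52 mm across, 44 mm high, standing loose at the left, nearer the robot than the bottle. Origin: centre of its underside.
- bottle: Amber medicine bottle, 56 mm across, 100 mm high, standing loose at the left. Origin: centre of its underside.
- weight: Steel check weight with a knob, 36 mm across, 52 mm high, standing loose at the right. Origin: centre of its underside.
Things that resemble listed ones, but are neither listed nor needed, are in the scene too. What is shaped like the printer but orange is not meant.

How it is judged:
On the way, in this order (a step that is already met when the one before it is completed fails the run):
1. the power key is pressed with the fingers down 2 mm or more, the tare and print keys up (value of joint power_key above 0.002 m and contact force between the fingers and balance above 0.5 N and value of joint each of tare_key, print_key below 0.001 m), for 0.05 s.
2. the power key is back up (value of joint each of power_key, tare_key, print_key below 0.001 m), for 0.05 s.
3. the tare key is pressed with the fingers down 2 mm or more, the power and print keys up (value of joint tare_key above 0.002 m and contact force between the fingers and balance above 0.5 N and value of joint each of power_key, print_key below 0.001 m), for 0.05 s.
4. the tare key is back up (all of step 2), for 0.05 s.
5. the print key is pressed with the fingers down 2 mm or more, the power and tare keys up (value of joint print_key above 0.002 m and contact force between the fingers and printer above 0.5 N and value of joint each of power_key, tare_key below 0.001 m), for 0.05 s.
At the end, for the whole second after the job is handed in: All six keys are back up (within 1 mm); the bowl still stands upright and at rest on the pan, within 25 mm of its centre (all of step 4 and value of joint each of mode_key, unit_key, feed_key below 0.001 m and horizontal distance between bowl and pan below 0.025 m and z of bowl in the frame of pan between 0.003 and 0.009 m and angle between bowl's own z axis and vertical below 0.1 rad and linear speed of bowl below 0.02 m/s); the robot touches nothing.
It fails at once if the balance or the printer is pushed with more than 25 N (contact force between any of the fingers, the arm and balance above 25 N or contact force between any of the fingers, the arm and printer above 25 N).
It fails at once if the mode, unit or feed key is pressed (2 mm or more) (value of joint any of mode_key, unit_key, feed_key above 0.002 m).
It fails at once if the pan or the bowl is touched (over 0.5 N) (contact force between any of the fingers, the arm and pan above 0.5 N or contact force between any of the fingers, the arm and bowl above 0.5 N).
It fails at once if the bowl is shifted or lifted by more than 8 mm (distance of bowl from where it was at the start of the episode above 0.008 m).
It fails at once if the jar, bottle or weight is moved or lifted by more than 15 mm (distance of any of jar, bottle, weight from where it was at the start of the episode above 0.015 m).
It also fails if it takes over 48 s, if anything falls off the work surface, if the arm or the gripper's body presses on something with over 40 N, if the wrist force passes 120 N, or if a joint passes its speed limit or range.

ROBOT

A 7-joint arm with a two-finger parallel gripper is mounted at the origin on the work surface. World frame = base frame: x ahead of the robot, y to its left, z up, the work surface at z = 0. Lengths are in m, angles in rad, forces in N, time in s.
With the tool pointing down it reaches from about 0.425 to 0.925 m from the base axis. Payload 6.8 kg.
Tool frame: the origin (TCP) lies between the finger pads; the fingertips stand 17 mm ahead of it and the grasp point (between the pads) lies 2 mm behind it; z points along the fingers, y is the direction in which the jaws open and shut (so a half turn about z gives the same grasp; the last joint's range is limited). The gripper opens to 85 mm and grips with 20 to 120 N. Pads are 22 mm wide; open, the fingers measure 114 mm over their backs; the gripper's body (76 mm by 85 mm) begins 54 mm behind the grasp point. The pads swing forward as they close: fully open they stand 13 mm farther back than shut.
Start: joints at [-1.36, 0.477, 0.022, 1.555, -0.011, 1.109, -0.083], TCP at [0.212, 0.641, 0.248] pointing down, gripper open.
Joint ranges: [-2.96, 2.96], [-0.34, 2.1], [-1.41, 1.46], [0.24, 2.44], [-1.37, 4.51], [0.17, 1.92], [-2.96, 2.96]. Speed limits (rad/s): [2.39, 2.39, 3.14, 3.14, 3.14, 3.14, 3.14].

INTERFACE

Orientations are given as a unit quaternion [w, x, y, z].
In Python, from station import bot gives the robot as it stands. The module is installed in compiled form; this text tells all that it offers.
- The arm moves only by the tool carry_out, never from a script. Its argument "moves" is a list of rows, each a list of 3 entries, a list of its own where there are three numbers: the turn, a rotation vector about the tool's x, y, z in degrees, then the shift along the tool's x, y, z in cm, then the finger opening in cm, from 0 to 8.54. A call has 1 to 5 rows; each row is the pose to reach, as a shift and turn from the pose commanded when the call began, along the tool's axes at that moment; what a row does not reach only later rows make up. A row lasts 1/8 s, in which the tool goes at most 62.5 mm and 10.7 degrees, less where a joint would pass 70% of its speed; a pose out of reach is approached as far as the arm can. A call with a gripper value outside its range is refused whole. The fingers move at their own pace and stop on an object; "newtons" is the grip in N (left out, the last holds). Time passes only in rows, so rows that repeat a pose let the fingers close. It gives the time, the measured TCP pose, the force and the opening at its end, in the units of the state.
- bot.get_obs(): the state, without advancing time (a new reading comes with each control period).
- bot.read_camera(name): name is "scene" or "top" or "wrist"; returns the picture (480x640x3 uint8, red, green, blue); there is no depth.
- bot.camera_info(name): a dict with "vertical_fov" (degrees; the focal length in pixels is half the picture's height over the tangent of half this angle, whatever the lens; pixels are square), "cx", "cy" (the principal point, pixels), "position" and "attitude" of the camera in the world. Camera axes: x right, y up, looking along -z (the intrinsics and any distortion apply to the point x, -y, -z); pixel columns grow to the right and rows downward; lengths in m; the calibration is good to about 2 mm. A picture is of the moment at which its call begins: read the wrist's pose just before it. camera_info takes no time and is no camera call; for the wrist camera it gives the pose at the moment of the call.
- bot.hand_in(): hands the job in, once; it reports no verdict.
Trained networks look in the newest picture that a camera, given by its name, has taken for a name from the list of things; names that differ only in an ending like _2 or _b are one class to them, and where a whole thing is asked for, a point or a joint stands for the part that bears it (a point fixed in the world has none). Each returns a list of dicts, best first, with "score" (0 to 1); they miss things now and then, are a little off and sometimes report something else, mostly with a low value. They report only what shows in the picture. A call takes as long as a camera call. They do not tell look-alikes from the thing itself.
- bot.silhouettes(label, camera): "region" (480x640 bool, what is visible of it) and "location" ([column, row] in pixels, amid what is visible of it).
The state is a dict: "t": time; "q": joint angles; "joint_vel": joint speeds; "joint_torque": joint torques, N m; "eef_pos": TCP position; "tool_rot": TCP orientation; "contact_force": force on the tool from outside, world axes, zero at the start; "torque": the same for the moment, N m; "gripper_width": opening from 0.0 (shut) to 1.0 (fully open).
Only numpy, scipy, OpenCV 4.12 (cv2) and the standard library are available. Lean on these libraries where they do the work, as an engineer would, in place of code of your own. Each camera call takes 0.05 s, during which the arm holds its last target. There are 200 camera calls.

## Working session

There is one attempt and no reset: what is moved stays moved. The work goes in short steps, Python scripts to look and compute and a tool call to move; the robot and the scene stay as the last step left them, time stands still between calls to the robot, and variables do not carry over. Pictures are saved under pics/ and viewed, about 8 in all and at most 12, crops included, and the job is handed in when it is done.

Besides the shell and the picture viewer there is one more tool, called after "Emit:" as a command line: name --argument value ..., lists and objects as JSON in quotes. carry_out: Moves the arm, as the interface text tells. Its arguments: {"type":"object","properties":{"moves":{"type":"array"},"newtons":{"type":"number"}},"required":["moves"]}

```bash
mkdir -p pics; python3 - <<'E'
from station import bot
import cv2
o=bot.get_obs();print({k:o[k] for k in('t','eef_pos','tool_rot','contact_force','gripper_width')})
for c in('scene','top','wrist'):
    print(c,bot.camera_info(c))
for c in('scene','top'):
    cv2.imwrite(f'pics/{c}0.png',bot.read_camera(c)[:,:,::-1])
E
```

```text
{'t': 0.0, 'eef_pos': array([0.21142278, 0.64044077, 0.24732006]), 'tool_rot': array([-6.97463186e-05,  1.58693662e-01,  9.87327437e-01, -9.21153984e-04]), 'contact_force': array([0.44414868, 0.20798426, 0.43939299]), 'gripper_width': 1.0020225662154905}
scene {'vertical_fov': 55.57702317950356, 'cx': 321.58432227838995, 'cy': 246.17262258368035, 'position': array([ 1.17432774, -0.19876029,  0.78141942]), 'attitude': array([0.76253833, 0.29169799, 0.21711735, 0.53507723])}
top {'vertical_fov': 49.54853417835466, 'cx': 324.6361787144268, 'cy': 249.94281597455551, 'position': array([ 3.64557955e-01, -3.61712080e-04,  1.29031066e+00]), 'attitude': array([-0.70347509, -0.05421197,  0.05230823,  0.70671614])}
wrist {'vertical_fov': 63.758400101408895, 'cx': 318.99934143980397, 'cy': 237.47136084235345, 'position': array([0.13433288, 0.66550988, 0.37319135]), 'attitude': array([ 0.8002871 , -0.12915933, -0.09189816,  0.57828466])}
```

View pics/scene0.png

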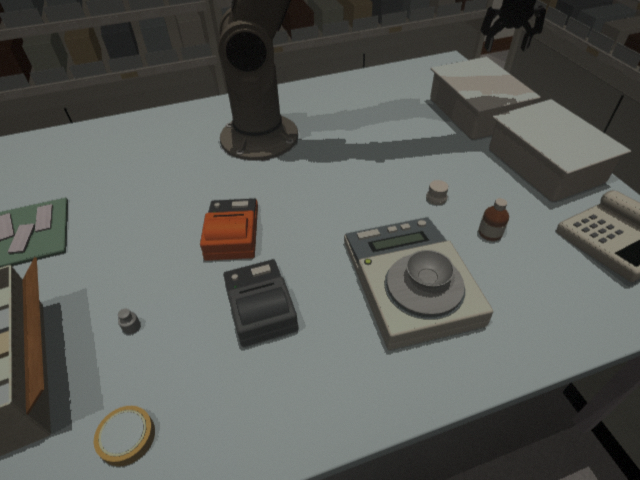

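View pics/top0.png

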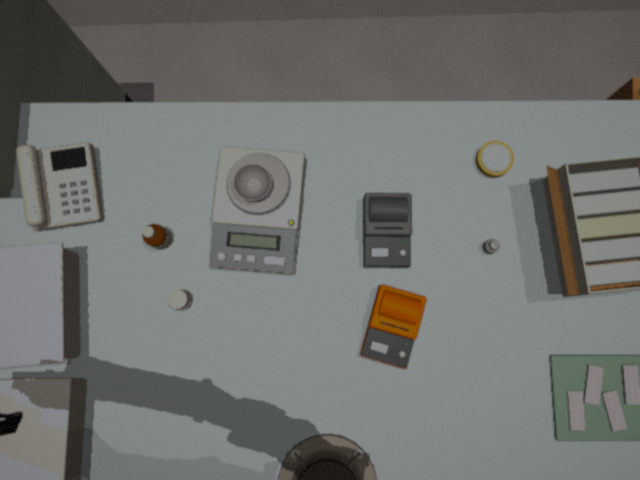

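The scene shows the balance left of the grey printer, with an orange decoy nearer the robot. In the top view, power is at about (222,257), tare at (274,261), print at (380,253) and feed at (403,253). Next I'll turn these into world positions and check the spacing.

```bash
cat > h.py <<'E'
import numpy as np, cv2
from scipy.spatial.transform import Rotation as R
from station import bot
def rot(q): return R.from_quat(np.roll(q,-1))
def ray(ci,p):
    f=240/np.tan(np.radians(ci['vertical_fov'])/2)
    p=np.atleast_2d(p)
    d=np.c_[(p[:,0]-ci['cx'])/f,-(p[:,1]-ci['cy'])/f,-np.ones(len(p))]
    return rot(ci['attitude']).apply(d)
def hit(ci,p,z):
    d=ray(ci,p); c=ci['position']; return c+d*((z-c[2])/d[:,2])[:,None]
def fit(loc,w):  # 2D rigid: world = c + Rz(a) loc
    loc=np.array(loc);w=np.array(w)[:,:2];l0=loc.mean(0);w0=w.mean(0);A=loc-l0;B=w-w0
    a=np.arctan2((A[:,0]*B[:,1]-A[:,1]*B[:,0]).sum(),(A*B).sum())
    M=np.array([[np.cos(a),-np.sin(a)],[np.sin(a),np.cos(a)]])
    return w0-M@l0,a,M,w-(w0+A@M.T)
E
python3 - <<'E'
from h import *
ci=bot.camera_info('top')
b=hit(ci,[(222,257),(238,258),(251,259),(274,261)],.045)
r=hit(ci,[(380,253),(403,253)],.046)
print(b.round(4),r.round(4))
bl=[(-.122,.074),(-.122,.034),(-.122,.002),(-.122,-.055)]
pl=[(-.056,.02),(-.056,-.036)]
for l,w in((bl,b),(pl,r)):
    c,a,M,e=fit(l,w);print(c.round(4),np.degrees(a),e.round(4).tolist())
print('jar,bottle,weight',hit(ci,[(178,300),(153,236),(491,246)],.05).round(3))
for n in('balance','printer'):
    img=bot.read_camera('top')
    for s in bot.silhouettes(n,'top')[:3]: print(n,s['score'],s['location'],cv2.minAreaRect(np.argwhere(s['region'])[:,::-1].astype(np.float32)))
E
```

```text
[[0.5377 0.2509 0.045 ]
 [0.5351 0.2121 0.045 ]
 [0.5325 0.1807 0.045 ]
 [0.5274 0.125  0.045 ]] [[ 0.5455 -0.1312  0.046 ]
 [ 0.5452 -0.1868  0.046 ]]
[0.6536 0.1684] -4.732385402557397 [[-0.0004, -0.0013], [0.0003, -0.0002], [0.0003, 0.0002], [-0.0001, 0.0013]]
[ 0.6014 -0.1513] -0.27558554650543665 [[-0.0, -0.0002], [0.0, 0.0002]]
jar,bottle,weight [[ 0.434  0.352  0.05 ]
 [ 0.589  0.419  0.05 ]
 [ 0.561 -0.399  0.05 ]]
balance 0.93 [259.6, 214.4] ((256.373046875, 209.41366577148438), (87.4878158569336, 124.2022933959961), 5.403791904449463)
printer 0.94 [385.7, 227.8] ((386.9999694824219, 230.49996948242188), (49.99999237060547, 76.99998474121094), 0.0)
printer 0.78 [388.1, 326.8] ((392.7247314453125, 325.48291015625), (51.11412811279297, 76.18971252441406), 15.64224624633789)
printer 0.37 [252.6, 179.4] ((252.0, 181.0), (36.0, 38.0), 90.0)
```

Key spacing agrees with the listed sizes to within about 1 mm. The balance is yawed about -5° and the printer about 0°. I'll move toward the power key at height with the fingers shut.

Emit:
carry_out --moves '[[[0, 0, 0], [-4.8, -2.97, 0], 0], [[0, 0, 0], [-9.6, -5.94, 0], 0], [[0, 0, 0], [-14.4, -8.9, 0], 0], [[0, 0, 0], [-19.2, -11.9, 0], 0], [[0, 0, 0], [-24, -14.85, 0], 0]]' --newtons 20

```text
t: 0.92
eef_pos: [0.394, 0.4232, 0.2485]
tool_rot: [0.0, 0.159, 0.987, 0.0]
contact_force: [0.3, 0.3, 0.6]
gripper_width: 0.001
```

Emit:
carry_out --moves '[[[0, 0, -5], [-4.8, -2.97, 0], 0], [[0, 0, -9], [-9.6, -5.94, 0], 0], [[0, 0, -13.5], [-14.4, -8.9, 0], 0], [[0, 0, -13.5], [-19.2, -11.85, 3], 0], [[0, 0, -13.5], [-19.2, -11.85, 6], 0]]'

```text
t: 1.55
eef_pos: [0.5418, 0.2466, 0.1883]
tool_rot: [0.002, 0.046, 0.999, -0.001]
contact_force: [-0.8, 0.3, -0.2]
gripper_width: 0.001
```

```bash
python3 - <<'E'
from h import *
ci=bot.camera_info('wrist'); o=bot.get_obs()
cv2.imwrite('pics/w1.png',bot.read_camera('wrist')[:,:,::-1])
print(o['t'],o['eef_pos'],rot(o['tool_rot']).as_matrix().round(3),o['contact_force'],o['gripper_width'])
print(ci)
E
```

```text
1.55 [0.54177928 0.24661728 0.1882541 ] [[-0.996  0.092  0.003]
 [ 0.092  0.996 -0.001]
 [-0.003 -0.001 -1.   ]] [-0.83088774  0.33144427 -0.17034983] 0.0012036674951407297
{'vertical_fov': 63.758400101408895, 'cx': 318.99934143980397, 'cy': 237.47136084235345, 'position': array([0.46055781, 0.25383628, 0.31386899]), 'attitude': array([ 0.72949737, -0.11883245, -0.10715226,  0.66500439])}
```

View pics/w1.png

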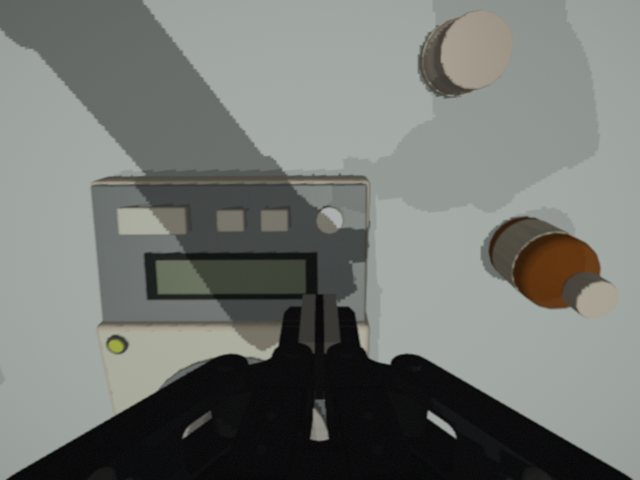

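In the wrist view the keys are power (330,219), mode (275,220), unit (231,220) and tare (153,221). The fingertips are at about (319,296).

```bash
python3 - <<'E'
from h import *
ci=bot.camera_info('wrist'); o=bot.get_obs()
b=hit(ci,[(330,219),(275,220),(231,220),(153,221)],.045)
c,a,M,e=fit([(-.122,.074),(-.122,.034),(-.122,.002),(-.122,-.055)],b)
print(b.round(4),c.round(4),np.degrees(a),e.round(4).tolist())
p=c+M@[-.122,.074];t=c+M@[-.122,-.055];print(p,t,'dist PT',np.linalg.norm(b[0]-b[3]))
T=rot(o['tool_rot']);print('shift cm',T.inv().apply(np.r_[p,.075]-o['eef_pos'])*100)
# where tip should appear
tip=o['eef_pos']+T.apply([0,0,.017]);v=rot(ci['attitude']).inv().apply(tip-ci['position']);f=240/np.tan(np.radians(ci['vertical_fov'])/2)
print('tip px',ci['cx']+f*v[0]/-v[2],ci['cy']-f*v[1]/-v[2])
E
```

```text
[[0.53   0.2554 0.045 ]
 [0.5273 0.2163 0.045 ]
 [0.5246 0.1851 0.045 ]
 [0.5204 0.1295 0.045 ]] [0.6461 0.1735] -4.404093979449793 [[-0.0002, -0.0013], [0.0002, -0.0004], [-0.0001, 0.0002], [0.0001, 0.0015]]
[0.53018885 0.25666326] [0.52028291 0.12804416] dist PT 0.1262149619134464
shift cm [ 0.78884392  0.83826477 10.86135075]
tip px 320.3015718615603 315.042994849113
```

The two cameras disagree by several mm, so I'll take proper centroids before descending.

```bash
python3 - <<'E'
from h import *
w=cv2.imread('pics/w1.png');t=cv2.imread('pics/top0.png');s=cv2.imread('pics/scene0.png')
A=cv2.resize(w[170:320,80:390],(800,387),interpolation=cv2.INTER_CUBIC)
B=cv2.resize(t[235:280,200:310],(400,164),interpolation=cv2.INTER_CUBIC)
C=cv2.resize(s[210:265,340:440],(400,220),interpolation=cv2.INTER_CUBIC)
D=np.zeros((607-7,800,3),np.uint8);D[:380]=A[:380];D[380:544,:400]=B;D[380:600,400:]=C
cv2.imwrite('pics/m.png',D)
for lab in('power_key','tare_key','mode_key','unit_key','print_key','feed_key'):
    for c in ('wrist','top','scene'):
        bot.read_camera(c)
        r=bot.silhouettes(lab,c)
        print(lab,c,[(round(x['score'],2),x['location'],x['region'].sum()) for x in r[:2]])
E
```

```text
power_key wrist [(0.86, [329.7, 229.8], np.int64(559))]
power_key top []
power_key scene [(0.64, [419.6, 222.6], np.int64(45))]
tare_key wrist [(0.92, [142.4, 225.5], np.int64(1973))]
tare_key top [(0.68, [275.2, 257.8], np.int64(155))]
tare_key scene [(0.56, [366.5, 238.1], np.int64(149)), (0.33, [493.3, 223.3], np.int64(919))]
mode_key wrist [(0.69, [264.7, 223.5], np.int64(591)), (0.38, [199.4, 424.8], np.int64(326))]
mode_key top [(0.36, [239.9, 258.5], np.int64(37))]
mode_key scene [(0.37, [409.5, 227.5], np.int64(46))]
unit_key wrist [(0.78, [221.8, 224.2], np.int64(655)), (0.37, [322.9, 227.7], np.int64(591))]
unit_key top [(0.65, [380.6, 251.8], np.int64(144)), (0.5, [250.8, 259.4], np.int64(45))]
unit_key scene [(0.42, [391.7, 230.0], np.int64(63)), (0.16, [262.1, 272.2], np.int64(133))]
print_key wrist []
print_key top [(0.55, [379.4, 342.6], np.int64(141))]
print_key scene [(0.63, [263.0, 269.4], np.int64(152)), (0.41, [238.9, 200.7], np.int64(105))]
feed_key wrist []
feed_key top [(0.67, [239.3, 257.5], np.int64(50))]
feed_key scene []
```

View pics/m.png

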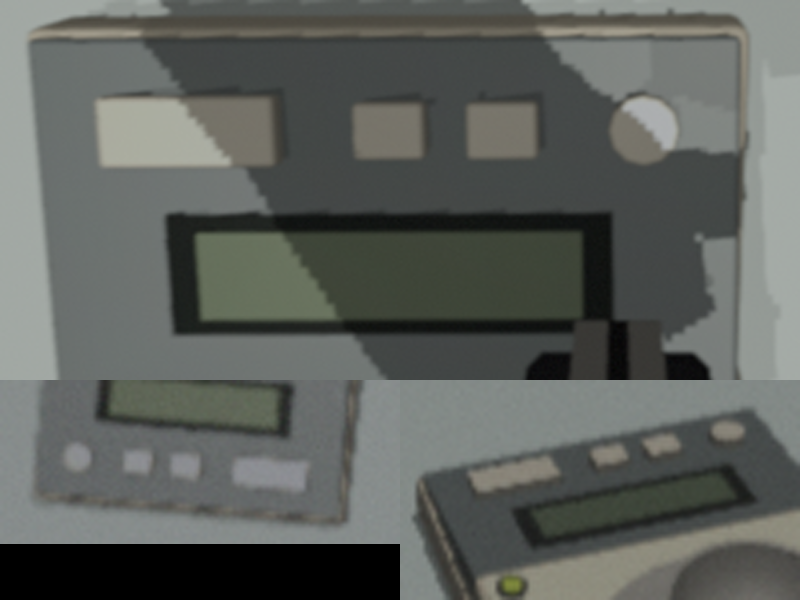

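The wrist picture was evidently taken before the arm had settled. I'll cross-check with the scene camera and a settled wrist view.

```bash
python3 - <<'E'
from h import *
L=[(-.122,.074),(-.122,.034),(-.122,.002),(-.122,-.055)]
P={'top':[(220.8,255.8),(237.6,257.2),(250.5,258.3),(273.9,260.2)],'scene':[(421.9,222.1),(404.9,225.9),(391.6,228.6),(368.1,233.4)]}
o=bot.get_obs();print(o['t'],o['eef_pos'])
ci=bot.camera_info('wrist');g=bot.read_camera('wrist');cv2.imwrite('pics/w2.png',g[:,:,::-1])
print(ci['position'])
P['wrist']=[bot.silhouettes(k,'wrist')[0]['location'] for k in('power_key','mode_key','unit_key','tare_key')]
print(P['wrist'])
for n in P:
    b=hit(ci if n=='wrist' else bot.camera_info(n),P[n],.045);c,a,M,e=fit(L,b)
    print(n,c.round(4),np.degrees(a).round(2),(c+M@L[0]).round(4),(c+M@L[3]).round(4),'PT',np.linalg.norm(b[0]-b[3]),e.round(4).tolist())
for n,p in(('top',[(380.3,252),(403,253)]),('scene',[(262.5,269.5)])): print(n,hit(bot.camera_info(n),p,.046).round(4))
E
```

```text
3.4 [0.53809438 0.25205773 0.18831143]
[0.45721712 0.25841426 0.31417952]
[[323.9, 226.1], [263.6, 224.3], [223.8, 226.1], [144.2, 226.3]]
top [0.6556 0.1691] -5.05 [0.5406 0.2536] [0.5293 0.1251] PT 0.12912658419156978 [[0.0001, 0.0003], [-0.0, -0.0006], [-0.0001, 0.0], [0.0001, 0.0002]]
scene [0.6561 0.1704] -4.44 [0.5402 0.2536] [0.5302 0.125 ] PT 0.13026157735225005 [[-0.0002, 0.0014], [0.0003, -0.0007], [0.0001, -0.0008], [-0.0002, 0.0001]]
wrist [0.6522 0.1701] -4.57 [0.5365 0.2536] [0.5262 0.125 ] PT 0.1307573507451348 [[0.0007, 0.0015], [-0.0012, -0.0021], [0.0003, 0.0008], [0.0001, -0.0002]]
top [[ 0.5479 -0.132   0.046 ]
 [ 0.5452 -0.1868  0.046 ]]
scene [[ 0.5506 -0.125   0.046 ]]
```

View pics/w2.png

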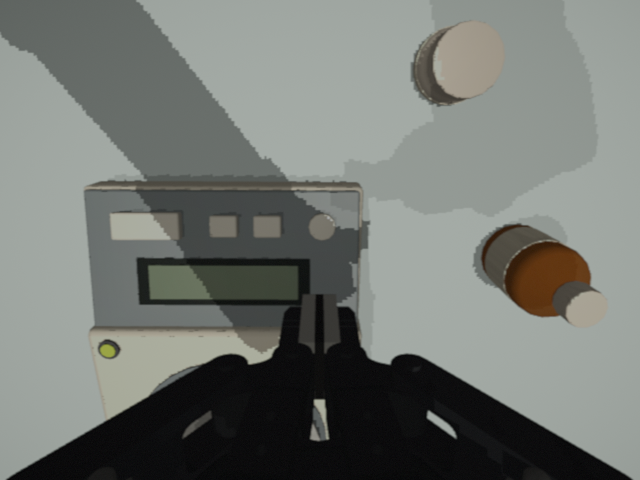

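All three cameras now agree to within 4 mm: power is at (0.538, 0.2536), and the TCP is almost above it. In the view, power is at (321,227) and the tips at (319,296). I'll descend to just above the key.

Emit:
carry_out --moves '[[[0, 0, 0], [0, 0.15, 4], 0], [[0, 0, 0], [0, 0.15, 8], 0], [[0, 0, 0], [0, 0.15, 10.8], 0], [[0, 0, 0], [0, 0.15, 10.8], 0], [[0, 0, 0], [0, 0.15, 10.8], 0]]'

```text
t: 4.28
eef_pos: [0.539, 0.2539, 0.0814]
tool_rot: [0.001, 0.042, 0.999, 0.0]
contact_force: [-0.2, -0.3, 0.5]
gripper_width: 0.002
```

```bash
python3 - <<'E'
from h import *
o=bot.get_obs();print(o['t'],o['eef_pos'],o['contact_force'])
g=bot.read_camera('wrist')
cv2.imwrite('pics/w3.png',g[:,:,::-1])
s=bot.read_camera('scene')[190:270,330:470,::-1];cv2.imwrite('pics/s3.png',cv2.resize(s,(700,400)))
E
```

```text
4.275 [0.53899323 0.25385153 0.08137749] [-0.18117226 -0.30531793  0.54435071]
```

View pics/w3.png

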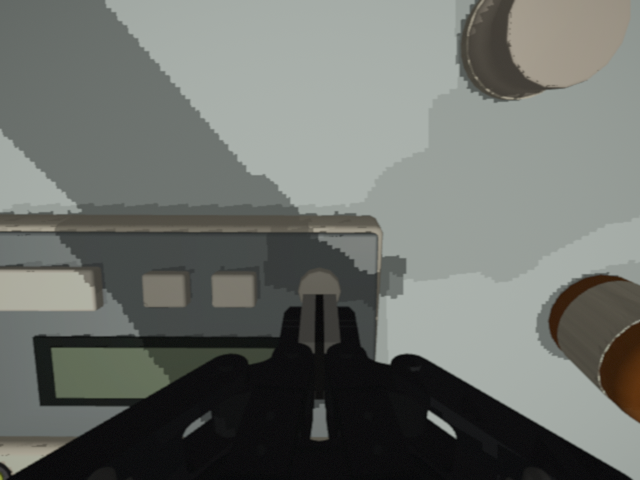

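The tips sit squarely over the power disc at (319,289). I'll descend in small steps, watching the force.

Emit:
carry_out --moves '[[[0, 0, 0], [0, 0, 1.0], 0], [[0, 0, 0], [0, 0, 1.6], 0], [[0, 0, 0], [0, 0, 1.7], 0], [[0, 0, 0], [0, 0, 1.8], 0]]'

```text
t: 4.88
eef_pos: [0.5382, 0.2535, 0.0623]
tool_rot: [-0.0, 0.042, 0.999, -0.0]
contact_force: [-0.1, -1.0, 2.4]
gripper_width: 0.006
```

Emit:
carry_out --moves '[[[0, 0, 0], [0, 0, 0.1], 0], [[0, 0, 0], [0, 0, 0.1], 0]]'

```text
t: 5.12
eef_pos: [0.5383, 0.2535, 0.0615]
tool_rot: [0.0, 0.042, 0.999, 0.0]
contact_force: [-1.2, -0.7, 2.4]
gripper_width: 0.004
```

Emit:
carry_out --moves '[[[0, 0, 0], [0, 0, 0.1], 0], [[0, 0, 0], [0, 0, 0.2], 0], [[0, 0, 0], [0, 0, 0.2], 0]]'

```text
t: 5.5
eef_pos: [0.5386, 0.2535, 0.0595]
tool_rot: [0.0, 0.042, 0.999, 0.0]
contact_force: [-0.7, -1.3, 5.0]
gripper_width: -0.001
```

At 5 N the key is about 3.5–4 mm down. I'll hold for a moment, then lift.

Emit:
carry_out --moves '[[[0, 0, 0], [0, 0, 0.03], 0], [[0, 0, 0], [0, 0, 0.03], 0]]'

```text
t: 5.75
eef_pos: [0.5386, 0.2535, 0.0593]
tool_rot: [0.0, 0.042, 0.999, 0.0]
contact_force: [-0.3, -1.3, 5.5]
gripper_width: 0.004
```

Emit:
carry_out --moves '[[[0, 0, 0], [0, 0, -1.5], 0], [[0, 0, 0], [0, 0, -5], 0], [[0, 0, 0], [0, 0, -5], 0], [[0, 0, 0], [0, 0, -5], 0]]'

```text
t: 6.25
eef_pos: [0.5379, 0.2536, 0.109]
tool_rot: [-0.0, 0.041, 0.999, 0.0]
contact_force: [-0.1, 0.6, 0.4]
gripper_width: -0.004
```

```bash
python3 - <<'E'
from h import *
o=bot.get_obs();T=rot(o['tool_rot']);print(o['eef_pos'],o['contact_force'],T.as_matrix().round(3))
# contact estimate of power is fine: tare = power + Rz(-4.7)*(0,-.129)
a=np.radians(-4.7);t=np.array([.5385,.2535])+.129*np.array([np.sin(a),-np.cos(a)])
print(t,'shift',T.inv().apply(np.r_[t,.08]-o['eef_pos'])*100)
E
```

```text
[0.53787716 0.2536068  0.10900803] [-0.06826609  0.59853745  0.37109382] [[-0.997  0.083 -0.   ]
 [ 0.083  0.997  0.   ]
 [ 0.     0.    -1.   ]]
[0.52792993 0.12493378] shift [ -0.07540514 -12.90565504   2.89999616]
```

Emit:
carry_out --moves '[[[0, 0, 0], [-0.1, -5.5, 0], 0], [[0, 0, 0], [-0.1, -11, 0], 0], [[0, 0, 0], [-0.1, -12.9, 0], 0], [[0, 0, 0], [-0.1, -12.9, 2.9], 0], [[0, 0, 0], [-0.1, -12.9, 2.9], 0]]'

```text
t: 6.88
eef_pos: [0.5266, 0.125, 0.078]
tool_rot: [-0.002, 0.041, 0.999, -0.001]
contact_force: [-0.2, 0.1, 0.2]
gripper_width: 0.0
```

```bash
python3 - <<'E'
from h import *
o=bot.get_obs();print(o['t'],o['eef_pos'],o['contact_force'])
cv2.imwrite('pics/w4.png',bot.read_camera('wrist')[:,:,::-1])
E
```

```text
6.875 [0.52658366 0.12495298 0.07801495] [-0.16962352  0.14966715  0.2471798 ]
```

View pics/w4.png

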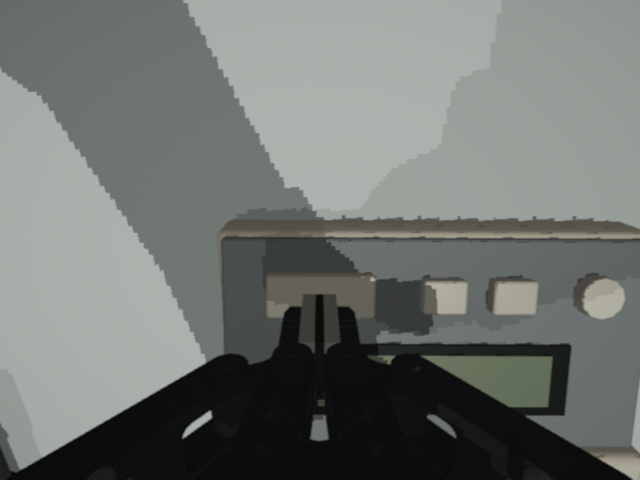

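The tips are centred over the tare bar (columns 266–375, row 296), well clear of the unit key. The power key is back up. Descending by the same steps; contact is expected near z 0.063.

Emit:
carry_out --moves '[[[0, 0, 0], [0, 0, 0.8], 0], [[0, 0, 0], [0, 0, 1.5], 0], [[0, 0, 0], [0, 0, 1.6], 0], [[0, 0, 0], [0, 0, 1.7], 0], [[0, 0, 0], [0, 0, 1.7], 0]]'

```text
t: 7.55
eef_pos: [0.5285, 0.1252, 0.0632]
tool_rot: [0.0, 0.041, 0.999, 0.0]
contact_force: [-0.6, 0.7, 2.1]
gripper_width: 0.001
```

Emit:
carry_out --moves '[[[0, 0, 0], [0, 0, 0.1], 0], [[0, 0, 0], [0, 0, 0.2], 0], [[0, 0, 0], [0, 0, 0.3], 0], [[0, 0, 0], [0, 0, 0.35], 0], [[0, 0, 0], [0, 0, 0.35], 0]]'

```text
t: 8.18
eef_pos: [0.529, 0.1252, 0.0598]
tool_rot: [0.001, 0.042, 0.999, 0.0]
contact_force: [-0.8, 1.5, 4.8]
gripper_width: -0.002
```

Emit:
carry_out --moves '[[[0, 0, 0], [0, 0, 0.04], 0], [[0, 0, 0], [0, 0, 0.04], 0]]'

```text
t: 8.43
eef_pos: [0.5291, 0.1252, 0.0594]
tool_rot: [0.001, 0.042, 0.999, 0.0]
contact_force: [-0.5, 1.8, 5.3]
gripper_width: -0.002
```

Emit:
carry_out --moves '[[[0, 0, 0], [0, 0, -1.5], 0], [[0, 0, 0], [0, 0, -5], 0], [[0, 0, 0], [-0.8, -5, -8], 0], [[0, 0, 0], [-1.6, -10, -8], 0], [[0, 0, -2], [-2.4, -15, -8], 0]]'

```text
t: 9.05
eef_pos: [0.5397, -0.0286, 0.1401]
tool_rot: [0.0, 0.024, 1.0, -0.0]
contact_force: [0.4, 0.1, -0.9]
gripper_width: -0.001
```

Emit:
carry_out --moves '[[[0, 0, -2.5], [-0.9, -5.0, 0], 0], [[0, 0, -2.5], [-1.5, -10.1, 0], 0], [[0, 0, -2.5], [-1.5, -10.1, 0], 0], [[0, 0, -2.5], [-1.5, -10.1, 0], 0]]'

```text
t: 9.55
eef_pos: [0.5495, -0.1282, 0.1392]
tool_rot: [-0.0, 0.003, 1.0, 0.0]
contact_force: [-0.5, 1.0, -0.0]
gripper_width: 0.001
```

```bash
python3 - <<'E'
from h import *
bot.read_camera('wrist')
ci=bot.camera_info('wrist');o=bot.get_obs();g=bot.read_camera('wrist')
cv2.imwrite('pics/w5.png',g[:,:,::-1])
print(o['t'],o['eef_pos'],rot(o['tool_rot']).as_matrix().round(3),o['contact_force'])
for k in('print_key','feed_key'):
  for s in bot.silhouettes(k,'wrist')[:2]: print(k,s['score'],s['location'],hit(ci,s['location'],.046).round(4))
E
```

```text
9.6 [ 0.54973166 -0.12716444  0.1391414 ] [[-1.     0.004 -0.001]
 [ 0.004  1.     0.001]
 [ 0.001  0.001 -1.   ]] [-0.3967219   1.18652204 -0.38173707]
print_key 0.69 [316.2, 244.8] [[ 0.5452 -0.1293  0.046 ]]
feed_key 0.78 [224.7, 242.8] [[ 0.5437 -0.1842  0.046 ]]
feed_key 0.2 [316.3, 245.0] [[ 0.5454 -0.1292  0.046 ]]
```

View pics/w5.png

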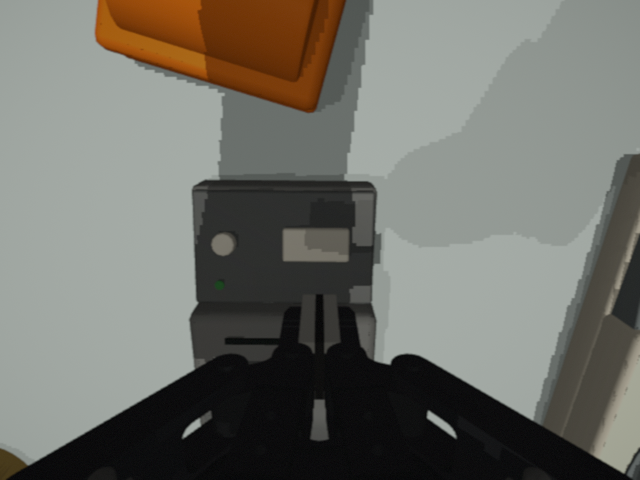

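The grey printer's print bar is at (316,245), about (0.547, -0.129), and feed is well to the side at (223,243). The orange decoy is nearer the robot. Descending.

Emit:
carry_out --moves '[[[0, 0, 0], [0.25, -0.15, 3.5], 0], [[0, 0, 0], [0.25, -0.15, 6.1], 0], [[0, 0, 0], [0.25, -0.15, 6.1], 0], [[0, 0, 0], [0.25, -0.15, 6.1], 0]]'

```text
t: 10.25
eef_pos: [0.5482, -0.1293, 0.0789]
tool_rot: [0.0, 0.002, 1.0, -0.0]
contact_force: [-0.1, -0.0, 0.1]
gripper_width: -0.002
```

```bash
python3 - <<'E'
from h import *
o=bot.get_obs();print(o['t'],o['eef_pos'],o['contact_force'])
cv2.imwrite('pics/w6.png',bot.read_camera('wrist')[:,:,::-1])
E
```

```text
10.25 [ 0.54820094 -0.12928676  0.07891922] [-0.09476023 -0.03516765  0.13249969]
```

View pics/w6.png

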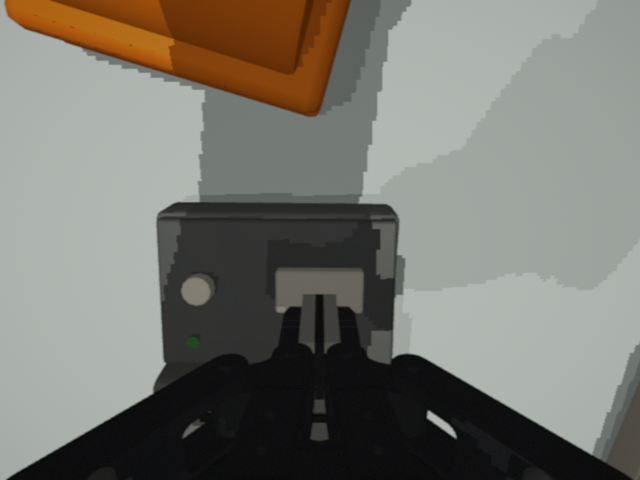

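The tips are centred laterally on the print bar (columns 275–363, row 290). I'll move 1.5 mm toward the robot and descend.

Emit:
carry_out --moves '[[[0, 0, 0], [0.15, 0, 0.8], 0], [[0, 0, 0], [0.15, 0, 1.4], 0], [[0, 0, 0], [0.15, 0, 1.5], 0], [[0, 0, 0], [0.15, 0, 1.6], 0], [[0, 0, 0], [0.15, 0, 1.6], 0]]'

```text
t: 10.92
eef_pos: [0.5463, -0.1296, 0.0623]
tool_rot: [0.0, 0.002, 1.0, 0.0]
contact_force: [1.0, 0.8, 3.4]
gripper_width: -0.001
```

Emit:
carry_out --moves '[[[0, 0, 0], [0, 0, 0.1], 0], [[0, 0, 0], [0, 0, 0.2], 0], [[0, 0, 0], [0, 0, 0.22], 0], [[0, 0, 0], [0, 0, 0.22], 0]]'

```text
t: 11.42
eef_pos: [0.5467, -0.1296, 0.0602]
tool_rot: [0.001, 0.002, 1.0, -0.0]
contact_force: [-0.0, 0.8, 5.3]
gripper_width: 0.003
```

Emit:
carry_out --moves '[[[0, 0, 0], [0, 0, -1.5], 0], [[0, 0, 0], [0, 0, -6], 0], [[0, 0, 0], [0, 0, -12], 0], [[0, 0, 0], [3, 0, -16], 0], [[0, 0, 0], [3, 0, -16], 0]]'

```text
t: 12.05
eef_pos: [0.5158, -0.1303, 0.2233]
tool_rot: [0.002, 0.003, 1.0, -0.0]
contact_force: [-0.8, 0.4, -0.4]
gripper_width: -0.003
```

Emit:
carry_out --moves '[[[0, 0, 0], [0, 0, 0], 0], [[0, 0, 0], [0, 0, 0], 0], [[0, 0, 0], [0, 0, 0], 0]]'

```text
t: 12.42
eef_pos: [0.5158, -0.1293, 0.2187]
tool_rot: [-0.001, 0.002, 1.0, 0.0]
contact_force: [0.6, 0.9, 0.5]
gripper_width: 0.0
```

```bash
python3 - <<'E'
from h import *
o=bot.get_obs();print(o['t'],o['eef_pos'],o['contact_force'],abs(o['joint_vel']).max())
cv2.imwrite('pics/s7.png',bot.read_camera('scene')[:,:,::-1])
E
```

```text
12.425 [ 0.51578093 -0.12934876  0.2186848 ] [0.60729567 0.94023303 0.49344532] 0.00538676021967168
```

View pics/s7.png

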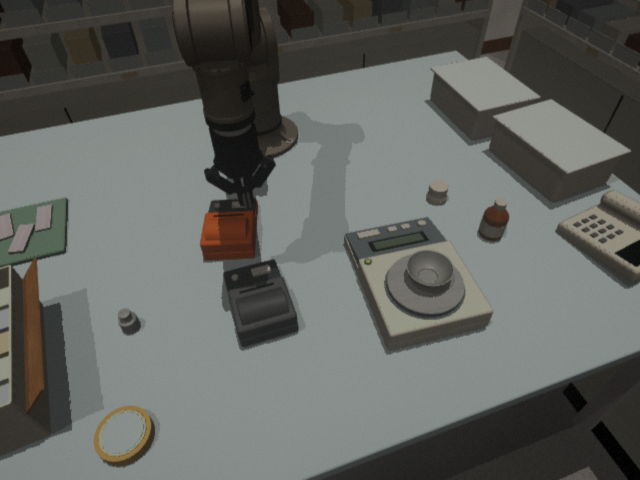

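The bowl, jar, bottle and weight are where they started, and the hand is well clear at z 0.22. Handing in.

```bash
python3 -c "
from station import bot
print(bot.hand_in())"
```

```text
the job is handed in; nothing more can be done
None
```

I tapped the power, tare and print keys in that order with the shut fingertips, then handed the job in; no verdict is reported.

- **Presses:** Each push peaked at about 5.5 N, which puts each key roughly 4 mm down by the given spring rates, far below the 25 N limit. I never read the key travel directly. The arm lifted off fully after each tap.
- **Final state:** The last scene picture shows the bowl, jar, bottle and weight where they started. The hand was at rest about 0.2 m above the worktop, and the force reading was back to sensor noise. The run took about 12.4 s.
- **Disagreements:** The first wrist picture was taken before the arm had settled and put the power key up to 8 mm off the top camera's estimate, so I measured again. The settled views still differed by about 4 mm for the balance. For the print key the cameras differed by 5 to 7 mm, mostly because the scene camera was off. I settled each key's position with a close wrist view before pressing.
- **Not verified:** I judged that the mode, unit and feed keys were not pressed from the clearances in the wrist views.

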